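# Clamp a jar with the star wheel

### The job

Stand the glass jar upright on the bed of the jar clamp, between the V block and the sprung pad, and let go of it. Then close the clamp by gently pushing the spokes of the star wheel round one after another, counter-clockwise seen from above, until the pad presses the jar snugly into the V with about 18 N; never press the glass with more than 30 N, and leave the jar clamped, untouched and upright. Work the clamp only by its star wheel, and leave the oil bottle, the shaker and the bowl alone.

Things in the scene. Friction and masses are not known exactly. Their poses are not given: they have to be found in the camera images.
- jar_center (a point): Clear glass jar with a flat steel lid, loose, standing on the table at the start: straight round body 60 mm in diameter, 80 mm tall over all, about 0.25 to 0.5 kg. The point is on its axis, half-way up (40 mm above its underside); z is its axis, up.
- clamp: Jar clamp fixed to the counter: flat aluminium bed 140 mm (x) by 330 mm (y, from -140 to +190), 10 mm high; V block at its -y end, sprung pad on a sliding jaw in the middle, star wheel on a grey gearbox at its +y end. Origin on the bed's underside (counter level); x across the clamp, y from V block to wheel, z up. V block, jaw and gearbox all stay below 65 mm above the counter.
- nest (a point): Point on the bed's top (10 mm above the counter) where the jar is to be stood, 50 mm to -y of the clamp's origin; axes as the clamp's. The V block (70 mm wide, 120 degree V) opens to +y. Clamping slides the jar 10 to 26 mm on to -y until it seats in the V: the V block is locked somewhere in a 16 mm range and its setting is not given, so it is found by feel.
- pad: Rubber-faced pad 44 x 44 mm, 10 mm thick, on springs in front of the grey jaw block. Origin at the centre of the face that meets the jar, 37 mm above the counter; axes as the clamp's, the face looks to -y. It moves 20 mm to -y (closing) for each radian of the wheel. Pressed back, its springs give 3 N per mm from the first touch and go solid after 12 mm (36 N).
- jaw: Grey jaw block 50 x 25 x 50 mm on the bed, which carries the pad 25 mm in front of it (to -y) and is driven by the wheel; not to be pushed directly. Its origin lies on the counter, 25 mm to -y of the pad's face when the pad is not pressed back; axes as the clamp's.
- wheel: Star wheel on an upright axis at the clamp's y = +140 mm: black hub 48 mm across (18 mm higher than the spokes' centre line), six steel spokes 12 mm thick, 60 degrees apart. Origin on the axis at the spokes' centre height, 100 mm above the counter; z up; its x axis lies along one spoke. Counter-clockwise from above closes the clamp. Beneath the spokes it is free down to 65 mm above the counter.
- ball (a point): Centre of the 18 mm black ball at the end of one spoke, 95 mm from the wheel's axis. The wheel is stiff and stays where it is left, also under load: turning takes 0.45 N m (about 6.5 N at 70 mm from the axis) plus 0.02 N m per newton of pad force, so 0.81 N m (11.5 N at 70 mm) at 18 N. From the start 2 to 4 rad are needed, two to five spokes; it can turn further, so it has no stop of its own.
- oil: Bystander: amber glass oil bottle, 64 mm in diameter, 190 mm tall, origin at the centre of its underside.
- shaker: Bystander: steel shaker, 44 mm in diameter, 108 mm tall, origin at the centre of its underside.
- bowl: Bystander: white bowl, 100 mm in diameter, 50 mm tall, origin at the centre of its underside.

How it is judged (in metres and radians):
On the way, in this order (a step that is already met when the one before it is completed fails the run):
1. the jar stands upright on the clamp's bed between V block and pad, let go of, not yet clamped (angle between jar_center's own z axis and vertical below 0.1 rad and x of jar_center in the frame of clamp between -0.02 and 0.02 m and y of jar_center in the frame of clamp between -0.085 and -0.02 m and z of jar_center in the frame of clamp between 0.044 and 0.056 m and contact force between the fingers and anything else below 0.5 N and contact force between pad and anything else below 5 N), for 0.2 s.
2. the pad presses the jar with more than 10 N (angle between jar_center's own z axis and vertical below 0.1 rad and x of jar_center in the frame of clamp between -0.02 and 0.02 m and y of jar_center in the frame of clamp between -0.085 and -0.02 m and z of jar_center in the frame of clamp between 0.044 and 0.056 m and contact force between pad and anything else above 10 N), for 0.1 s.
At the end, for the whole second after the job is handed in: The jar stands upright (within 0.1 rad) on the bed of the clamp, its axis within 20 mm of the clamp's centre line and between V block and pad, pressed by the pad with 10 to 26 N; pad and wheel at rest, the robot touching nothing (all of step 2 and contact force between pad and anything else below 26 N and linear speed of pad below 0.005 m/s and angular speed of wheel below 0.05 rad/s).
It fails at once if the glass is pressed by the pad with more than 30 N (contact force between pad and anything else above 30 N).
It fails at once if the star wheel is pushed with more than 25 N (contact force between wheel and anything else above 25 N).
It fails at once if the robot pushes the jaw or its pad directly (more than 4 N) (contact force between any of the fingers, the arm and jaw above 4 N).
It fails at once if the jar is tipped by more than 0.5 rad (angle between jar_center's own z axis and vertical above 0.5 rad).
It fails at once if the oil bottle, the shaker or the bowl is disturbed (moved over 30 mm) (distance of any of oil, shaker, bowl from where it was at the start of the episode above 0.03 m).
It also fails if it takes over 64 s, if anything falls off the work surface, if the arm or the gripper's body presses on something with over 40 N, if the wrist force passes 120 N, or if a joint passes its speed limit or range.

### The arm

A 7-joint arm with a two-finger parallel gripper is mounted at the origin on the work surface. World frame = base frame: x ahead of the robot, y to its left, z up, the work surface at z = 0. Lengths are in mm, angles in degrees, forces in N, time in s.
With the tool pointing down it reaches from about 350 to 900 mm from the base axis. Payload 8.1 kg.
Tool frame: the origin (TCP) lies between the finger pads; the fingertips stand 8 mm ahead of it and the grasp point (between the pads) lies 11 mm behind it (finger_overhang is the distance from the TCP to the fingertips, in mm); z points along the fingers, y is the direction in which the jaws open and shut (so a half turn about z gives the same grasp; the last joint's range is limited). The gripper opens to 92 mm and grips with 3 to 60 N. Pads are 19 mm wide; open, the fingers measure 130 mm over their backs; the gripper's body (75 mm by 190 mm) begins 47 mm behind the grasp point.
Start: joints at [-5.879, 24.895, 1.432, 90.138, -0.665, 64.973, -4.303], TCP at [625.013, -0.027, 234.742] pointing down, gripper open.
Joint ranges: [-149.89, 149.89], [-25.12, 119.58], [-72.63, 75.52], [4.76, 147.25], [-75.54, 255.54], [6.69, 114.76], [-157.13, 157.13]. Speed limits (degrees/s): [127.2, 127.2, 172.46, 172.46, 180, 180, 180].

### API

Orientations are given as [roll, pitch, yaw] about the fixed x, y, z axes, in that order (R = Rz(yaw) Ry(pitch) Rx(roll)).
In Python, from bench import observe, camera, sign_off, regions_of, tip_of, finger_overhang gives the robot as it stands.
- The arm moves only by the shell command python3 -m jog 'ROWS' [OPENING] [FORCE]. ROWS is JSON, a list of rows, each a list of 4 numbers: the shift along the tool's x, y, z in units of 50 mm (1.0 is 50 mm), then the turn about the tool's z in units of 6 degrees (1.0 is 6 degrees). In form: [[dx, dy, dz, roll], ...]. A call has 1 to 12 rows; each row shifts and turns the pose as measured when the row begins, along the tool's axes as they then stand; what a row does not reach is not made up. A row lasts 1/10 s, in which the tool goes at most 50 mm and 8.59 degrees, less where a joint would pass 70% of its speed; a pose out of reach is approached as far as the arm can. A call is refused whole if a number of a shift passes 1 or a number of a turn 1, either way. A call with a gripper value outside its range is refused whole. OPENING is the finger opening in mm, from 0 to 91.8, set as the call begins (- or left out, the last holds). The fingers move at their own pace and stop on an object; FORCE is the grip in N (left out, the last holds). Time passes only in rows, so rows that do not move let the fingers close. It gives the time, the measured TCP pose, the force and the opening at its end, in the units of the state.
- observe(): the state, without advancing time (a new reading comes with each control period).
- camera(name): name is "scene" or "side" or "wrist"; returns a dict with "frame" (384x512x3 uint8, blue, green, red), "z_map" (384x512 float32, mm along the optical axis (not along the pixel's ray), 0 where there is no reading), "camera_matrix" (3x3 intrinsics, pixels), "pose" (4x4, takes a point from camera to world coordinates). Camera axes: x right, y down, z forward; pixel columns grow to the right and rows downward; lengths in mm; the calibration is good to about 2 mm. A picture is of the moment at which its call begins.
- sign_off(): hands the job in, once; it reports no verdict.
Trained networks look in the newest picture that a camera, given by its name, has taken for a name from the list of things; names that differ only in an ending like _2 or _b are one class to them, and where a whole thing is asked for, a point or a joint stands for the part that bears it (a point fixed in the world has none). Each returns a list of dicts, best first, with "score" (0 to 1); they miss things now and then, are a little off and sometimes report something else, mostly with a low value. They report only what shows in the picture. A call takes as long as a camera call.
- regions_of(thing, camera): "pixels" (384x512 bool, what is visible of it).
- tip_of(thing, camera): "centre" ([x, y, z] in mm, in world coordinates, good to about 4 mm: a listed point, or the origin of a listed thing).
The state is a dict: "time_s": time; "joints": joint angles; "dq": joint speeds; "joint_torque": joint torques, N m; "tcp_pos": TCP position; "tool_rot": TCP orientation; "wrist_force": force on the tool from outside, world axes, zero at the start; "wrist_torque": the same for the moment, N m; "width": finger opening in mm.
Only numpy, scipy, OpenCV 4.12 (cv2) and the standard library are available. Lean on these libraries where they do the work, as an engineer would, in place of code of your own. Each camera call takes 0.05 s, during which the arm holds its last target. There are 200 camera calls.

## Working session

There is one attempt and no reset: what is moved stays moved. The work goes in short steps, Python scripts to look and compute and a shell command to move; the robot and the scene stay as the last step left them, time stands still between calls to the robot, and variables do not carry over. Pictures are saved under pics/ and viewed, about 8 in all and at most 12, crops included, and the job is handed in when it is done.

```bash
mkdir -p pics; ls; cat > h.py <<'E'
import numpy as np, cv2
from bench import *
def cam(n,save=None):
    c=camera(n)
    if save: cv2.imwrite('pics/'+save,c['frame'])
    return c
def cloud(c,m=None):
    z=c['z_map'];K=c['camera_matrix'];v,u=np.nonzero((z>0)&(m if m is not None else True))
    d=z[v,u];p=np.c_[(u-K[0,2])*d/K[0,0],(v-K[1,2])*d/K[1,1],d,np.ones(len(d))]
    return (p@np.array(c['pose']).T)[:,:3]
E
python3 - <<'E'
from h import *
a=cam('scene');b=cam('side')
cv2.imwrite('pics/a.png',np.hstack([a['frame'],b['frame']])[:,:,:]) 
im=cv2.imread('pics/a.png');cv2.imwrite('pics/a.png',cv2.resize(im,(800,300),interpolation=cv2.INTER_AREA))
cv2.imwrite('pics/scene.png',a['frame'])
for n in ['jar_center','clamp','nest','pad','jaw','wheel','ball','oil','shaker','bowl']:
    for c in ['scene','side']:
        r=tip_of(n,c)
        print(n,c,[(round(x['score'],2),np.round(x['centre']).tolist()) for x in r[:6]])
print(observe())
E
```

```text
pics
jar_center scene [(0.74, [499.0, -340.0, 37.0]), (0.36, [740.0, 179.0, 96.0])]
jar_center side [(0.8, [501.0, -337.0, 37.0])]
clamp scene [(0.81, [612.0, 34.0, 0.0])]
clamp side [(0.9, [610.0, 36.0, 1.0])]
nest scene [(0.86, [597.0, -18.0, 8.0])]
nest side [(0.69, [600.0, -14.0, 10.0]), (0.39, [638.0, -346.0, -1.0])]
pad scene []
pad side [(0.57, [614.0, 51.0, 36.0])]
jaw scene [(0.86, [607.0, 25.0, 3.0]), (0.67, [609.0, 34.0, 0.0])]
jaw side [(0.65, [607.0, 30.0, -3.0]), (0.45, [727.0, -194.0, 2.0])]
wheel scene [(0.64, [648.0, 169.0, 96.0])]
wheel side [(0.73, [646.0, 167.0, 101.0])]
ball scene [(0.86, [741.0, 175.0, 97.0]), (0.22, [687.0, 336.0, -1.0])]
ball side [(0.61, [611.0, 51.0, 36.0]), (0.6, [737.0, 179.0, 97.0])]
oil scene [(0.97, [641.0, -348.0, 6.0])]
oil side [(0.64, [638.0, -350.0, 1.0])]
shaker scene [(0.95, [726.0, -192.0, 2.0])]
shaker side [(0.91, [727.0, -193.0, -0.0])]
bowl scene [(0.68, [688.0, 336.0, 3.0])]
bowl side [(0.69, [692.0, 338.0, -3.0])]
{'time_s': 1.1, 'joints': array([-5.88177506, 24.89472829,  1.43185747, 90.13703331, -0.66484456,
       64.9759949 , -4.30278825]), 'dq': array([ 0.08405233, -0.15250415,  0.01213491,  0.10481565,  0.07694158,
        0.02330264,  0.06942542]), 'joint_torque': array([-9.98312430e-06, -6.67679000e+01,  9.84492078e-01, -3.14810300e+01,
       -6.06064475e-02,  3.30039253e-02, -6.51045707e-05]), 'tcp_pos': array([6.25002891e+02, 1.45352137e-02, 2.34749499e+02]), 'tool_rot': array([1.79999427e+02, 2.13464519e-04, 8.99988933e+01]), 'wrist_force': array([-0.76143897,  0.40829151, -0.13367157]), 'wrist_torque': array([ 0.01305866,  0.0153817 , -0.01228573]), 'width': 91.8968505543587}
```

View pics/a.png

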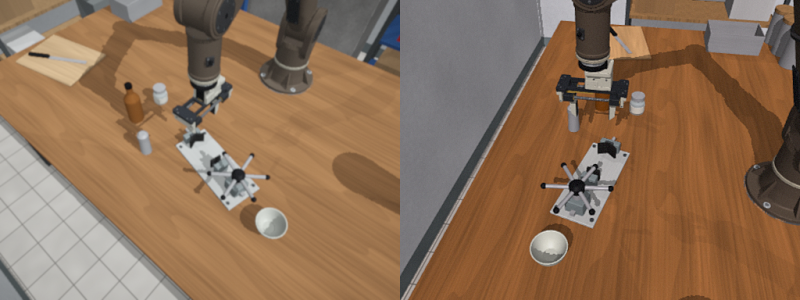

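```bash
python3 -m jog '[[-0.68,-0.25,0,0],[-0.68,-0.25,0,0],[-0.68,-0.25,0,0],[-0.68,-0.25,0,0],[-0.68,-0.25,0,0],[-0.68,-0.25,0,0],[-0.68,-0.25,0,0],[-0.68,-0.25,0,0],[-0.68,-0.25,0,0],[-0.68,-0.25,0,0],[0,0,0,0]]'
python3 -m jog '[[0,0,0,1],[0,0,0,1],[0,0,0,1],[0,0,0,1],[0,0,0,1],[0,0,0,1],[0,0,0,1],[0,0,0,0]]' 91.8
python3 - <<'E'
from h import *
for c in ['wrist','side','scene']:
    cam(c,'j_%s.png'%c)
    for n in (['jar_center'] if c!='scene' else ['jar_center','wheel','pad','ball']):
        print(c,n,[(round(x['score'],2),np.round(x['centre']).tolist()) for x in tip_of(n,c)[:3]])
E
```

```text
time_s: 2.2
tcp_pos: [496.7, -351.4, 234.1]
tool_rot: [179.9, 0.0, 90.3]
wrist_force: [-0.2, -0.4, 0.3]
width: 91.9
time_s: 3.0
tcp_pos: [496.6, -351.3, 234.1]
tool_rot: [179.9, -0.1, 46.5]
wrist_force: [-0.1, 0.8, 0.8]
width: 91.5
wrist jar_center []
side jar_center [(0.58, [502.0, -343.0, 38.0])]
scene jar_center [(0.6, [501.0, -336.0, 39.0])]
scene wheel [(0.69, [645.0, 168.0, 97.0]), (0.5, [639.0, -346.0, 3.0])]
scene pad [(0.6, [612.0, 50.0, 42.0])]
scene ball [(0.67, [738.0, 178.0, 98.0]), (0.27, [647.0, 169.0, 98.0])]
```

View pics/j_wrist.png

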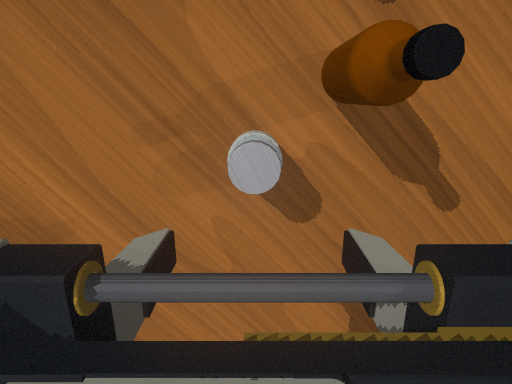

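View pics/j_scene.png

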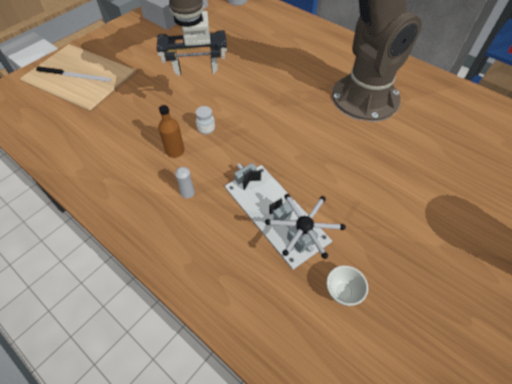

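The wrist view shows the lid at pixel (254,163), centred between the fingers, with the oil bottle at upper right. The scene view agrees with the network poses.

```bash
python3 - <<'E'
from h import *
c=cam('wrist');m=np.zeros((384,512),bool);m[145:185,235:275]=1
p=cloud(c,m);p=p[p[:,2]>70];o=observe()
from scipy.spatial.transform import Rotation as R
Rt=R.from_euler('xyz',o['tool_rot'],degrees=True)
q=(p.max(0)+p.min(0))/2
print(len(p),q,o['tcp_pos']); print(Rt.inv().apply(q-o['tcp_pos'])/50)
print(Rt.inv().apply(np.array([500.5,-338.5,80])-o['tcp_pos'])/50)
# wheel spokes & clamp axis from scene cloud
c=cam('scene');p=cloud(c)
s=p[(np.hypot(p[:,0]-646,p[:,1]-168)<115)&(p[:,2]>85)&(p[:,2]<115)]
r=np.hypot(s[:,0]-646,s[:,1]-168);a=np.degrees(np.arctan2(s[:,1]-168,s[:,0]-646))[r>45]
print(np.histogram(a%60,bins=12,range=(0,60)))
b=p[(np.hypot(p[:,0]-620,p[:,1]-50)<230)&(p[:,2]>5)&(p[:,2]<16)]
print(len(b),cv2.minAreaRect(b[:,:2].astype(np.float32)))
E
```

```text
1574 [ 502.10520536 -338.48019572   75.60854593] [ 496.22895469 -351.86364133  234.13593837]
[ 0.26834825 -0.10302199  3.17099482]
[ 0.24617528 -0.12594109  3.08308661]
(array([243, 278, 102,   4,   0,   0,   0,   0,   0,   0,   1,  42]), array([ 0.,  5., 10., 15., 20., 25., 30., 35., 40., 45., 50., 55., 60.]))
2858 ((606.3162231445312, 86.82301330566406), (375.3998718261719, 323.5516662597656), 48.85441207885742)
```

```bash
python3 -m jog '[[0.26,-0.11,0,0],[0,0,0,0],[0,0,0.5,0],[0,0,0.5,0],[0,0,0.5,0],[0,0,0.5,0],[0,0,0.5,0],[0,0,0.5,0],[0,0,0.4,0],[0,0,0.3,0],[0,0,0,0]]' 91.8
```

```text
time_s: 4.65
tcp_pos: [506.4, -334.0, 44.2]
tool_rot: [179.7, -0.3, 47.0]
wrist_force: [0.3, -0.2, 0.8]
width: 91.7
```

```bash
python3 -m jog '[[-0.13,0,0.03,0],[0,0,0,0]]' && python3 -m jog '[[0,0,0,0],[0,0,0,0],[0,0,0,0],[0,0,0,0],[0,0,0,0],[0,0,0,0],[0,0,0,0],[0,0,0,0]]' 50 22
```

```text
time_s: 4.85
tcp_pos: [502.2, -339.1, 43.4]
tool_rot: [179.6, -0.3, 47.0]
wrist_force: [-0.3, 0.9, 0.0]
width: 91.8
time_s: 5.65
tcp_pos: [503.5, -340.0, 46.4]
tool_rot: [179.4, -0.3, 47.0]
wrist_force: [-0.1, -0.2, 0.3]
width: 58.8
```

```bash
python3 -m jog '[[0,0,-0.2,0],[0,0,-0.5,0],[0,0,-0.5,0],[0,0,-0.5,0],[0,0,-0.5,0],[0,0,-0.3,0],[0,0,0,-0.9],[0,0,0,-0.9],[0,0,0,-0.9],[0,0,0,-0.9],[0,0,0,-0.9],[0,0,0,0]]'
python3 - <<'E'
from h import *
from scipy.spatial.transform import Rotation as R
o=observe();Rt=R.from_euler('xyz',o['tool_rot'],degrees=True)
print(o['tcp_pos'],o['tool_rot'],o['wrist_force'],Rt.inv().apply(np.array([598,-14,o['tcp_pos'][2]])-o['tcp_pos'])/50)
E
```

```text
time_s: 6.85
tcp_pos: [499.5, -338.2, 181.5]
tool_rot: [179.5, -0.0, 75.0]
wrist_force: [0.2, -0.1, -2.4]
width: 59.2
[ 499.4923785  -338.18458109  181.46134179] [ 1.79491773e+02 -3.76482316e-02  7.50047649e+01] [ 0.19452179 -0.11801482 -2.42125057] [6.77265797e+00 2.25433133e-01 6.45008900e-03]
```

```bash
python3 -m jog '[[0.4,0.02,0,0],[0.7,0.02,0,0],[0.7,0.02,0,0],[0.7,0.02,0,0],[0.7,0.02,0,0],[0.7,0.02,0,0],[0.7,0.02,0,0],[0.7,0.02,0,0],[0.7,0.02,0,0],[0.3,0.02,0,0],[0.1,0,0,0],[0,0,0,0]]'
python3 - <<'E'
from h import *
o=observe();print(o['tcp_pos'],o['tool_rot'])
for c in ['wrist','side','scene']:
    cam(c,'n_%s.png'%c)
    for n in ['jar_center','nest','clamp','pad','jaw','wheel']:
        print(c,n,[(round(x['score'],2),np.round(x['centre']).tolist()) for x in tip_of(n,c)[:2]])
E
```

```text
time_s: 8.05
tcp_pos: [598.0, -23.6, 184.0]
tool_rot: [179.5, 0.1, 72.6]
wrist_force: [0.3, -0.3, -3.6]
width: 58.6
[597.97443723 -23.61823489 183.96226446] [1.79533600e+02 5.64544396e-02 7.25950383e+01]
wrist jar_center []
wrist nest [(0.73, [596.0, -20.0, 9.0]), (0.66, [608.0, 30.0, -2.0])]
wrist clamp [(0.66, [608.0, 30.0, 2.0])]
wrist pad [(0.91, [614.0, 43.0, 37.0])]
wrist jaw []
wrist wheel []
side jar_center [(0.94, [597.0, -28.0, 176.0])]
side nest [(0.68, [599.0, -14.0, 11.0])]
side clamp [(0.65, [609.0, 33.0, 3.0])]
side pad [(0.44, [616.0, 51.0, 34.0])]
side jaw [(0.83, [608.0, 32.0, -5.0]), (0.63, [594.0, -28.0, 177.0])]
side wheel [(0.57, [647.0, 166.0, 99.0]), (0.24, [614.0, 49.0, 38.0])]
scene jar_center [(0.93, [598.0, -23.0, 178.0])]
scene nest [(0.61, [594.0, -18.0, 9.0])]
scene clamp []
scene pad [(0.69, [617.0, 48.0, 42.0])]
scene jaw [(0.74, [606.0, 24.0, 1.0])]
scene wheel [(0.93, [647.0, 169.0, 97.0])]
```

View pics/n_side.png

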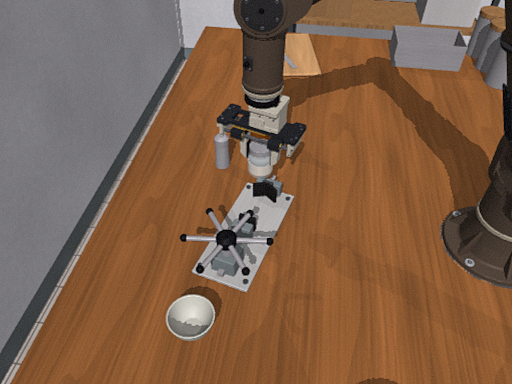

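The jar hangs about 10 mm short of the nest, over the bed in front of the V block.

```bash
python3 -m jog '[[0.18,-0.02,0,-0.4],[0,0,0,0],[0,0,0.4,0],[0,0,0.4,0],[0,0,0.4,0],[0,0,0.4,0],[0,0,0.3,0],[0,0,0.2,0],[0,0,0,0]]'
```

```text
time_s: 10.0
tcp_pos: [602.9, -12.4, 76.4]
tool_rot: [179.3, -0.0, 75.5]
wrist_force: [-0.1, 0.3, -2.9]
width: 58.7
```

```bash
python3 -m jog '[[-0.06,-0.08,0.1,0],[0,0,0.1,0],[0,0,0,0]]';python3 -m jog '[[0,0,0.05,0],[0,0,0,0]]'
```

```text
time_s: 10.3
tcp_pos: [599.1, -14.3, 67.2]
tool_rot: [179.2, -0.1, 75.6]
wrist_force: [0.2, -0.1, -3.5]
width: 59.2
time_s: 10.5
tcp_pos: [599.7, -14.4, 65.3]
tool_rot: [179.1, -0.1, 75.6]
wrist_force: [-0.4, 0.1, -3.4]
width: 58.8
```

```bash
python3 -m jog '[[0,0,0.04,0],[0,0,0,0]]'
```

```text
time_s: 10.7
tcp_pos: [600.2, -14.4, 63.7]
tool_rot: [179.1, -0.1, 75.6]
wrist_force: [0.4, -0.1, -3.3]
width: 58.7
```

```bash
python3 -m jog '[[0,-0.02,0.05,0],[0,0,0.05,0],[0,0,0,0]]'
```

```text
time_s: 11.0
tcp_pos: [599.4, -14.0, 58.4]
tool_rot: [179.0, -0.1, 75.6]
wrist_force: [-0.1, -0.1, -2.5]
width: 58.8
```

```bash
python3 -m jog '[[0,0,0.04,0],[0,0,0,0]]'
```

```text
time_s: 11.2
tcp_pos: [599.6, -14.1, 56.5]
tool_rot: [179.0, -0.1, 75.6]
wrist_force: [-1.2, -0.8, -2.2]
width: 59.0
```

```bash
python3 -m jog '[[0,0,0.04,0],[0,0,0,0]]'
```

```text
time_s: 11.4
tcp_pos: [599.9, -14.2, 56.5]
tool_rot: [179.0, -0.2, 75.5]
wrist_force: [0.7, -0.4, -2.2]
width: 59.1
```

```bash
python3 -m jog '[[0,0,0.05,0],[0,0,0,0]]'
```

```text
time_s: 11.6
tcp_pos: [600.6, -14.2, 56.2]
tool_rot: [178.9, -0.2, 75.5]
wrist_force: [0.2, -0.0, -3.5]
width: 58.9
```

```bash
python3 -m jog '[[0,-0.02,0.08,0],[0,0,0,0]]'; python3 -c "
from h import *
cam('side')
print([(round(x['score'],2),np.round(x['centre'],1).tolist()) for x in tip_of('jar_center','side')[:2]]);o=observe();print(o['wrist_force'],o['tcp_pos'])
cam('scene')
print([(round(x['score'],2),np.round(x['centre'],1).tolist()) for x in tip_of('jar_center','scene')[:2]]);o=observe();print(o['wrist_force'],o['tcp_pos'])"
```

```text
time_s: 11.8
tcp_pos: [601.3, -14.0, 54.6]
tool_rot: [178.7, -0.3, 75.5]
wrist_force: [-1.0, -0.5, -3.2]
width: 59.3
[(0.88, [600.3, -15.2, 50.8])]
[-1.11860344 -0.26003341  4.10441063] [601.2651163  -14.02067543  54.19233039]
[(0.61, [598.1, -16.7, 46.3])]
[-0.25779297  1.02966696  2.91250047] [601.27881705 -13.97191077  54.21799607]
```

Force has swung from −3.3 to +3…4 N, so the jar is on the bed. Release.

```bash
python3 -m jog '[[0,0,0,0],[0,0,0,0],[0,0,0,0],[0,0,0,0],[0,0,0,0],[0,0,0,0],[0,0,0,0],[0,0,0,0]]' 90; python3 -m jog '[[0,0,-0.3,0],[0,0,-0.5,0],[0,0,-0.5,0],[0,0,-0.5,0],[0,0,-0.5,0],[0,0,-0.3,0],[0,0,0,0],[0,0,0,0]]'
python3 - <<'E'
from h import *
for c in ['wrist','side','scene']:
    cam(c,'r_%s.png'%c)
    for n in ['jar_center','pad','wheel','ball','clamp']:
        print(c,n,[(round(x['score'],2),np.round(x['centre']).tolist()) for x in tip_of(n,c)[:2]])
E
```

```text
time_s: 12.8
tcp_pos: [601.1, -13.9, 53.1]
tool_rot: [178.8, -0.3, 75.5]
wrist_force: [0.6, -0.1, -0.2]
width: 90.2
time_s: 13.6
tcp_pos: [598.0, -14.0, 194.9]
tool_rot: [178.6, -0.3, 75.5]
wrist_force: [0.2, 0.6, -0.0]
width: 90.2
wrist jar_center []
wrist pad [(0.96, [612.0, 45.0, 37.0])]
wrist wheel [(0.21, [616.0, 44.0, 37.0])]
wrist ball []
wrist clamp [(0.73, [610.0, 30.0, -3.0])]
side jar_center [(0.83, [603.0, -15.0, 46.0])]
side pad [(0.43, [613.0, 53.0, 35.0])]
side wheel [(0.69, [646.0, 168.0, 100.0])]
side ball [(0.74, [691.0, 334.0, -2.0]), (0.5, [609.0, 29.0, -4.0])]
side clamp [(0.67, [608.0, 31.0, 2.0]), (0.15, [642.0, 166.0, 97.0])]
scene jar_center [(0.66, [598.0, -16.0, 49.0])]
scene pad [(0.42, [613.0, 48.0, 41.0])]
scene wheel [(0.66, [644.0, 168.0, 94.0])]
scene ball [(0.67, [737.0, 178.0, 97.0]), (0.47, [596.0, -17.0, 9.0])]
scene clamp [(0.87, [609.0, 34.0, 1.0])]
```

View pics/r_wrist.png

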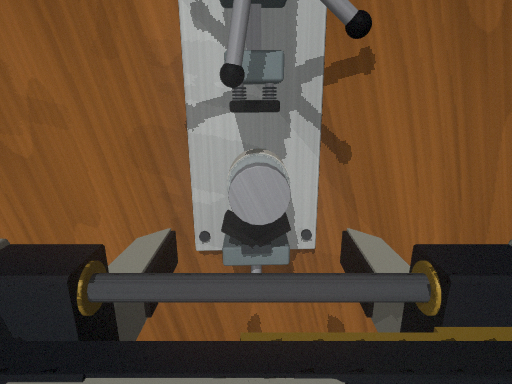

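The jar stands upright at the nest with its lid at (259,193), the V block behind it and the pad at (255,105) clear in front. Next I take closed fingers to the gap between the spokes at −54° and +6°.

```bash
python3 -m jog '[[0.4,0.14,0,0],[0.5,0.18,0,0],[0.5,0.18,0,0],[0.5,0.18,0,0],[0.5,0.18,0,0],[0.5,0.18,0,0],[0.4,0.15,0,0],[0.2,0.05,0,0.8],[0,0,0,0.8],[0,0,0,0]]' 0 20
cat > m.py <<'E'
from h import *
import sys
C=np.array([646,168.])
def st():
    o=observe();d=o['tcp_pos'][:2]-C;r=np.hypot(*d);ph=np.degrees(np.arctan2(d[1],d[0]));f=o['wrist_force'];t=o['wrist_torque']
    print('t %.1f r %.1f phi %.1f yaw-phi-90 %.1f z %.1f F %s |Fxy| %.1f rxF %.2f tz %.2f'%(o['time_s'],r,ph,(o['tool_rot'][2]-ph-90+180)%360-180,o['tcp_pos'][2],np.round(f,1),np.hypot(*f[:2]),(d[0]*f[1]-d[1]*f[0])/1000,t[2]),'w %.1f'%o['width'], 'tilt',np.round(o['tool_rot'][:2],1))
st()
E
python3 m.py
```

```text
time_s: 15.5
tcp_pos: [707.9, 155.5, 195.7]
tool_rot: [178.8, -0.7, 65.8]
wrist_force: [0.7, -0.6, -0.1]
width: 14.6
t 15.5 r 63.2 phi -11.4 yaw-phi-90 -12.8 z 195.7 F [ 0.7 -0.6 -0.1] |Fxy| 1.0 rxF -0.03 tz 0.04 w 14.6 tilt [178.8  -0.7]
```

```bash
python3 -m jog '[[-0.26,0.07,0,0],[0,0,0,0],[0,0,0.3,0],[0,0,0.3,0],[0,0,0.2,0],[0,0,0.1,0],[0,0,0,0]]'; python3 m.py
```

```text
time_s: 16.2
tcp_pos: [705.8, 140.0, 145.1]
tool_rot: [178.9, -0.6, 66.1]
wrist_force: [0.2, 0.0, -0.3]
width: 0.8
t 16.2 r 66.0 phi -25.1 yaw-phi-90 1.2 z 145.1 F [ 0.2  0.  -0.3] |Fxy| 0.2 rxF 0.01 tz 0.02 w 0.8 tilt [178.9  -0.6]
```

```bash
python3 -m jog '[[0,0,0.2,0],[0,0,0.2,0],[0,0,0.2,0],[0,0,0.2,0],[0,0,0.15,0],[0,0,0.05,0],[0,0,0,0]]'; python3 m.py
python3 - <<'E'
from h import *
a=cam('scene')['frame'][160:290,220:390];b=cam('side')['frame'][150:300,150:310]
cv2.imwrite('pics/w.png',np.hstack([cv2.resize(a,(400,306)),cv2.resize(b,(326,306))]))
E
```

```text
time_s: 16.9
tcp_pos: [707.0, 140.7, 90.4]
tool_rot: [178.9, -0.6, 66.1]
wrist_force: [-0.1, -0.3, -0.4]
width: 0.5
t 16.9 r 66.9 phi -24.1 yaw-phi-90 0.3 z 90.4 F [-0.1 -0.3 -0.4] |Fxy| 0.3 rxF -0.02 tz 0.05 w 0.5 tilt [178.9  -0.6]
```

View pics/w.png

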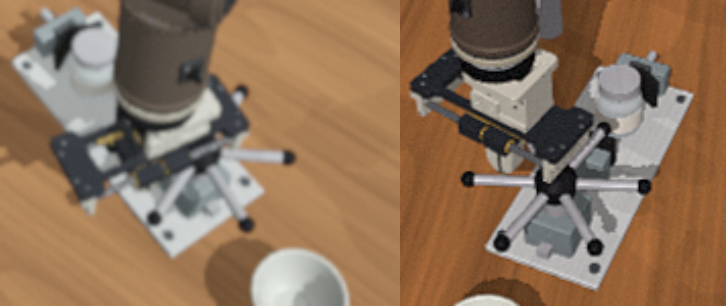

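```bash
python3 -m jog '[[0.06,0,0,-0.43],[0.06,0,0,-0.43],[0.06,0,0,-0.43],[0.06,0,0,-0.43],[0.04,0,0,-0.28],[0.04,0,0,-0.28],[0.04,0,0,-0.28],[0.04,0,0,-0.28]]'; python3 m.py; python3 -m jog '[[0.04,0,0,-0.28],[0.04,0,0,-0.28],[0.04,0,0,-0.28],[0.04,0,0,-0.28]]'; python3 m.py
```

```text
time_s: 17.8
tcp_pos: [715.1, 156.0, 94.7]
tool_rot: [178.4, -0.1, 83.7]
wrist_force: [-0.1, -5.7, -1.4]
width: 0.2
t 17.8 r 70.1 phi -9.9 yaw-phi-90 3.6 z 94.7 F [-0.1 -5.7 -1.4] |Fxy| 5.7 rxF -0.39 tz 0.03 w 0.2 tilt [ 1.784e+02 -1.000e-01]
time_s: 18.2
tcp_pos: [716.4, 157.7, 94.8]
tool_rot: [178.4, 0.5, 90.7]
wrist_force: [1.7, -5.6, -0.5]
width: 0.7
t 18.2 r 71.2 phi -8.3 yaw-phi-90 9.0 z 94.8 F [ 1.7 -5.6 -0.5] |Fxy| 5.9 rxF -0.38 tz 0.07 w 0.7 tilt [178.4   0.5]
```

```bash
python3 -m jog '[[0.08,0,0.01,0],[0.08,0,0.01,0],[0.08,0,0.01,0],[0.08,0,0.01,0]]'; python3 m.py; python3 -m jog '[[0.1,0,0.01,-0.3],[0.1,0,0.01,-0.3],[0.1,0,0.01,-0.3],[0.1,0,0.01,-0.3]]'; python3 m.py
```

```text
time_s: 18.6
tcp_pos: [716.9, 163.2, 94.2]
tool_rot: [178.5, 1.2, 90.6]
wrist_force: [-2.2, -8.4, 4.1]
width: 0.4
t 18.6 r 71.1 phi -3.9 yaw-phi-90 4.4 z 94.2 F [-2.2 -8.4  4.1] |Fxy| 8.7 rxF -0.61 tz 0.13 w 0.4 tilt [178.5   1.2]
time_s: 19.0
tcp_pos: [717.4, 172.0, 94.1]
tool_rot: [178.7, 2.1, 97.7]
wrist_force: [-2.0, -8.4, 5.0]
width: 0.6
t 19.0 r 71.5 phi 3.2 yaw-phi-90 4.5 z 94.1 F [-2.  -8.4  5. ] |Fxy| 8.7 rxF -0.59 tz 0.12 w 0.6 tilt [178.7   2.1]
```

```bash
python3 -m jog '[[0.12,0,0,-0.4],[0.13,0,0,-0.45],[0.13,0,0,-0.45],[0.13,0,0,-0.45],[0.13,0,0,-0.45],[0.13,0,0,-0.45]]'; python3 m.py
```

```text
time_s: 19.6
tcp_pos: [713.4, 191.9, 94.5]
tool_rot: [179.5, 3.6, 113.9]
wrist_force: [2.5, -8.4, -0.2]
width: 0.4
t 19.6 r 71.5 phi 19.5 yaw-phi-90 4.3 z 94.5 F [ 2.5 -8.4 -0.2] |Fxy| 8.7 rxF -0.62 tz 0.14 w 0.4 tilt [179.5   3.6]
```

```bash
python3 -m jog '[[0.14,0,0,-0.45],[0.14,0,0,-0.45],[0.14,0,0,-0.45],[0.14,0,0,-0.45],[0.14,0,0,-0.45],[0.14,0,0,-0.45]]'; python3 m.py;  python3 -m jog '[[0.14,0,0,-0.45],[0.14,0,0,-0.45],[0.14,0,0,-0.45],[0.14,0,0,-0.45],[0.14,0,0,-0.45],[0.14,0,0,-0.45]]'; python3 m.py
```

```text
time_s: 20.2
tcp_pos: [701.9, 212.3, 94.5]
tool_rot: [-179.5, 4.8, 130.3]
wrist_force: [5.6, -6.5, -1.6]
width: 0.7
t 20.2 r 71.3 phi 38.4 yaw-phi-90 2.0 z 94.5 F [ 5.6 -6.5 -1.6] |Fxy| 8.6 rxF -0.61 tz 0.13 w 0.7 tilt [-179.5    4.8]
time_s: 20.8
tcp_pos: [683.8, 228.3, 94.5]
tool_rot: [-178.3, 5.9, 146.9]
wrist_force: [6.6, -5.6, -1.4]
width: 0.7
t 20.8 r 71.1 phi 57.9 yaw-phi-90 -1.0 z 94.5 F [ 6.6 -5.6 -1.4] |Fxy| 8.7 rxF -0.61 tz 0.21 w 0.7 tilt [-178.3    5.9]
```

```bash
python3 -m jog '[[-0.12,0,0,0],[0,0,-0.4,0],[0,0,-0.5,0],[0,0,-0.5,1],[0,0,-0.3,1],[0,0,0,1],[0,0,0,1],[0,0,0,1],[0,0,0,1],[0,0,0,1],[0,0,0,1],[0,0,0,1]]'; python3 -m jog '[[0,0,0,1],[0,0,0,1],[0,0,0,1],[0,0,0,0.8],[0,0,0,0]]'
cat > go.py <<'E'
from h import *
import sys
from scipy.spatial.transform import Rotation as R
C=np.array([646,168.]);r,ph,z=map(float,sys.argv[1:4]);o=observe()
Rt=R.from_euler('xyz',o['tool_rot'],degrees=True);a=np.radians(ph)
T=np.r_[C+r*np.array([np.cos(a),np.sin(a)]),z];print('shift',np.round(Rt.inv().apply(T-o['tcp_pos'])/50,2))
for c in ['scene']:
    cc=cam(c)
    for n in ['ball','wheel']: print(n,[(round(x['score'],2),np.round(x['centre']).tolist(),round(float(np.degrees(np.arctan2(x['centre'][1]-C[1],x['centre'][0]-C[0]))),1)) for x in tip_of(n,c)[:4]])
    p=cloud(cc)
    s=p[(np.hypot(*(p[:,:2]-C).T)<100)&(p[:,2]>88)&(p[:,2]<112)];q=s[:,:2]-C;q=q[np.hypot(*q.T)>40]
    an=np.arctan2(q[:,1],q[:,0]);m=np.exp(6j*an).mean();print('spoke mod60',np.degrees(np.angle(m))/6%60,abs(m),len(q))
E
python3 go.py 68 160 175; python3 m.py
```

```text
time_s: 22.0
tcp_pos: [685.9, 240.7, 187.5]
tool_rot: [175.9, 3.7, 90.7]
wrist_force: [-1.2, 0.1, -1.0]
width: 0.5
time_s: 22.5
tcp_pos: [686.9, 245.3, 189.0]
tool_rot: [174.8, 1.3, 66.9]
wrist_force: [-0.3, -0.3, 0.4]
width: 0.3
shift [-1.81 -1.53  0.18]
ball []
wheel [(0.9, [642.0, 171.0, 97.0], 138.5)]
spoke mod60 14.667176111998195 0.9210910559099071 489
t 22.6 r 87.0 phi 62.1 yaw-phi-90 -85.0 z 188.9 F [-0.1  0.6 -0.1] |Fxy| 0.6 rxF 0.03 tz -0.04 w 0.6 tilt [174.8   1.3]
```

```bash
python3 -m jog '[[-0.3,-0.25,0,-1],[-0.4,-0.34,0,0],[-0.4,-0.34,0,0],[-0.4,-0.34,0,0],[-0.15,-0.15,0,0],[0,0,0,0]]'; python3 go.py 68 164 92; python3 m.py
```

```text
time_s: 23.25
tcp_pos: [591.9, 186.5, 184.8]
tool_rot: [175.0, 1.8, 74.0]
wrist_force: [0.2, 0.4, -0.2]
width: 0.3
shift [ 0.   -0.38  1.83]
ball [(0.73, [668.0, 258.0, 96.0], 76.1)]
wheel [(0.71, [644.0, 168.0, 99.0], -169.4)]
spoke mod60 14.333975905559948 0.9123748951504727 595
t 23.4 r 56.1 phi 159.4 yaw-phi-90 -175.3 z 184.7 F [-0.3 -0.4  0.6] |Fxy| 0.4 rxF 0.02 tz 0.00 w 0.3 tilt [175.    1.8]
```

```bash
python3 -m jog '[[0,-0.2,0,0],[0,-0.13,0.2,0],[0,0,0.3,0],[0,0,0.3,0],[0,0,0.3,0],[0,0,0.2,0],[0,0,0.2,0],[0,0,0.1,0],[0,0,0,0]]'; python3 go.py 68 164 92; python3 m.py
```

```text
time_s: 24.3
tcp_pos: [582.2, 193.4, 95.8]
tool_rot: [175.1, 1.8, 74.4]
wrist_force: [-0.3, 0.4, -0.7]
width: 0.3
shift [-0.13 -0.    0.08]
ball []
wheel [(0.76, [649.0, 170.0, 97.0], 33.7)]
spoke mod60 14.716685207598623 0.9003853520162906 605
t 24.4 r 68.1 phi 157.9 yaw-phi-90 -173.6 z 97.1 F [-0.3 -0.3  0.2] |Fxy| 0.4 rxF 0.03 tz 0.04 w 0.6 tilt [175.    1.7]
```

```bash
python3 -m jog '[[-0.08,0,0.03,-0.35],[-0.08,0,0.03,-0.35],[-0.08,0,0.02,-0.4],[-0.08,0,0,-0.4],[-0.06,0,0,-0.4],[-0.06,0,0,-0.4],[-0.06,0,0,-0.4],[-0.06,0,0,-0.3],[-0.08,0,0,-0.3]]'; python3 m.py
```

```text
time_s: 25.35
tcp_pos: [580.9, 170.4, 100.4]
tool_rot: [175.3, 2.7, 95.2]
wrist_force: [-1.5, 8.4, -5.5]
width: 0.1
t 25.4 r 65.2 phi 177.9 yaw-phi-90 -172.7 z 100.4 F [-1.5  8.4 -5.5] |Fxy| 8.5 rxF -0.54 tz 0.21 w 0.1 tilt [175.3   2.7]
```

```bash
python3 -m jog '[[-0.1,0,0.05,-0.2],[-0.1,0,0.05,-0.2],[-0.12,0,0.05,-0.2],[-0.12,0,0.05,-0.2]]'; python3 m.py
```

```text
time_s: 25.75
tcp_pos: [583.7, 163.1, 97.2]
tool_rot: [175.1, 2.2, 100.9]
wrist_force: [-7.0, 7.6, 8.6]
width: 0.5
t 25.8 r 62.5 phi -175.5 yaw-phi-90 -173.6 z 97.2 F [-7.   7.6  8.6] |Fxy| 10.3 rxF -0.51 tz 0.22 w 0.5 tilt [175.1   2.2]
```

```bash
python3 -m jog '[[-0.13,-0.03,0.02,-0.15],[-0.13,-0.03,0.02,-0.15],[-0.13,-0.03,0.02,-0.2],[-0.13,-0.03,0.02,-0.3],[-0.13,-0.03,0.02,-0.4]]'; python3 m.py
```

```text
time_s: 26.25
tcp_pos: [585.7, 149.9, 98.3]
tool_rot: [174.4, 1.7, 109.4]
wrist_force: [-1.4, 10.3, -2.7]
width: 0.6
t 26.2 r 62.9 phi -163.2 yaw-phi-90 -177.4 z 98.3 F [-1.4 10.3 -2.7] |Fxy| 10.4 rxF -0.65 tz 0.42 w 0.6 tilt [174.4   1.7]
```

```bash
cat > m.py <<'E'
from h import *
import sys
from scipy.spatial.transform import Rotation as R
C=np.array([646,168.])
def st():
    o=observe();d=o['tcp_pos'][:2]-C;r=np.hypot(*d);ph=np.degrees(np.arctan2(d[1],d[0]));f=o['wrist_force'];t=o['wrist_torque']
    zt=R.from_euler('xyz',o['tool_rot'],degrees=True).as_matrix()[:,2]
    e=[]
    for L in (0,200):
        g=d-L*zt[:2];e.append((g[0]*f[1]-g[1]*f[0])/1000+t[2])
    print('t %.1f r %.1f phi %.1f ahead %.1f z %.1f F %s Fxy %.1f tz %.2f'%(o['time_s'],r,ph,(o['tool_rot'][2]-ph-90+90)%180-90,o['tcp_pos'][2],np.round(f,1),np.hypot(*f[:2]),t[2]),'tau(L0,L200)',np.round(e,2),'tilt',np.round(o['tool_rot'][:2],1))
st()
E
python3 -m jog '[[-0.13,-0.03,0.04,-0.45],[-0.13,-0.03,0.04,-0.45],[-0.13,-0.02,0.03,-0.45],[-0.13,-0.02,0.02,-0.45],[-0.13,-0.02,0.02,-0.45]]'; python3 m.py
```

```text
time_s: 26.75
tcp_pos: [593.1, 134.9, 97.9]
tool_rot: [174.2, 2.4, 124.3]
wrist_force: [-4.7, 8.2, 0.2]
width: 0.7
t 26.8 r 62.4 phi -148.0 ahead 2.3 z 97.9 F [-4.7  8.2  0.2] Fxy 9.5 tz 0.39 tau(L0,L200) [-0.2 -0.4] tilt [174.2   2.4]
```

```bash
python3 -m jog '[[-0.13,-0.03,0.04,-0.45],[-0.13,-0.03,0.04,-0.45],[-0.13,-0.03,0.04,-0.45],[-0.13,-0.03,0.03,-0.45],[-0.13,-0.03,0.03,-0.45]]'; python3 m.py
python3 - <<'E'
from h import *
for c in ['side','scene']:
    a=cam(c)
    for n in ['jar_center','pad','jaw']:
        print(c,n,[(round(x['score'],2),np.round(x['centre']).tolist()) for x in tip_of(n,c)[:2]])
E
```

```text
time_s: 27.25
tcp_pos: [606.3, 121.3, 97.2]
tool_rot: [174.2, 3.3, 139.2]
wrist_force: [-7.3, 7.8, 6.1]
width: 0.2
t 27.2 r 61.3 phi -130.4 ahead -0.5 z 97.2 F [-7.3  7.8  6.1] Fxy 10.7 tz 0.43 tau(L0,L200) [-0.22 -0.45] tilt [174.2   3.3]
side jar_center []
side pad []
side jaw [(0.62, [598.0, -11.0, -2.0])]
scene jar_center [(0.85, [601.0, -23.0, 49.0])]
scene pad [(0.43, [643.0, -344.0, 5.0])]
scene jaw [(0.77, [596.0, -20.0, -0.0])]
```

```bash
python3 -m jog '[[-0.12,-0.05,0.02,-0.45],[-0.12,-0.05,0.02,-0.4],[-0.12,-0.05,0.02,-0.4]]'; python3 m.py;  python3 -m jog '[[-0.12,-0.05,0.02,-0.4],[-0.12,-0.05,0.02,-0.4]]'; python3 m.py
```

```text
time_s: 27.95
tcp_pos: [612.7, 115.5, 97.2]
tool_rot: [174.2, 3.7, 147.4]
wrist_force: [-7.4, 9.0, 2.8]
width: 0.4
t 27.9 r 62.2 phi -122.4 ahead -0.2 z 97.2 F [-7.4  9.   2.8] Fxy 11.7 tz 0.50 tau(L0,L200) [-0.19 -0.45] tilt [174.2   3.7]
time_s: 28.15
tcp_pos: [617.4, 112.7, 97.1]
tool_rot: [174.3, 3.9, 152.8]
wrist_force: [-8.9, 9.1, 4.6]
width: 0.7
t 28.1 r 62.2 phi -117.4 ahead 0.2 z 97.1 F [-8.9  9.1  4.6] Fxy 12.7 tz 0.52 tau(L0,L200) [-0.23 -0.52] tilt [174.3   3.9]
```

```bash
python3 -m jog '[[-0.12,-0.05,0.02,-0.4],[-0.12,-0.05,0.02,-0.4]]'; python3 m.py;  python3 -m jog '[[-0.12,-0.04,0.02,-0.4],[-0.12,-0.04,0.02,-0.4]]'; python3 m.py; python3 - <<'E'
from h import *
for c in ['scene','side']:
    a=cam(c,'q_%s.png'%c)
    for n in ['jar_center','pad','jaw']:
        print(c,n,[(round(x['score'],2),np.round(x['centre']).tolist()) for x in tip_of(n,c)[:2]])
E
```

```text
time_s: 28.35
tcp_pos: [622.8, 110.5, 97.1]
tool_rot: [174.4, 4.0, 158.2]
wrist_force: [-8.2, 7.1, 5.2]
width: 0.2
t 28.4 r 62.1 phi -112.0 ahead 0.2 z 97.1 F [-8.2  7.1  5.2] Fxy 10.9 tz 0.51 tau(L0,L200) [-0.13 -0.38] tilt [174.4   4. ]
time_s: 28.55
tcp_pos: [628.9, 108.5, 97.0]
tool_rot: [174.6, 4.2, 163.6]
wrist_force: [-10.2, 6.4, 5.9]
width: 0.2
t 28.6 r 61.9 phi -106.0 ahead -0.4 z 97.0 F [-10.2   6.4   5.9] Fxy 12.1 tz 0.48 tau(L0,L200) [-0.24 -0.51] tilt [174.6   4.2]
scene jar_center [(0.97, [596.0, -31.0, 49.0])]
scene pad [(0.63, [603.0, 4.0, 39.0]), (0.62, [687.0, 335.0, 4.0])]
scene jaw [(0.77, [595.0, -26.0, 4.0])]
side jar_center [(0.62, [601.0, -29.0, 50.0])]
side pad [(0.52, [602.0, 4.0, 36.0])]
side jaw [(0.72, [598.0, -18.0, -2.0])]
```

```bash
python3 -m jog '[[-0.12,-0.04,0.02,-0.4],[-0.12,-0.04,0.02,-0.4]]'; python3 m.py;  python3 -m jog '[[-0.12,-0.04,0.02,-0.4],[-0.12,-0.04,0.02,-0.4]]'; python3 m.py; python3 -c "
from h import *;print(observe()['joints'].round())"
```

```text
time_s: 29.15
tcp_pos: [635.4, 106.3, 96.7]
tool_rot: [174.9, 4.3, 168.7]
wrist_force: [-10.4, 5.0, 5.9]
width: 1.1
t 29.1 r 62.6 phi -99.7 ahead -1.6 z 96.7 F [-10.4   5.    5.9] Fxy 11.5 tz 0.53 tau(L0,L200) [-0.17 -0.41] tilt [174.9   4.3]
time_s: 29.35
tcp_pos: [642.2, 105.4, 96.5]
tool_rot: [175.2, 4.4, 174.0]
wrist_force: [-11.3, 5.0, 7.1]
width: 0.2
t 29.4 r 62.8 phi -93.4 ahead -2.6 z 96.5 F [-11.3   5.    7.1] Fxy 12.4 tz 0.50 tau(L0,L200) [-0.23 -0.48] tilt [175.2   4.4]
[  6.  35. -27.  98.  18.  45.  56.]
```

```bash
python3 -m jog '[[-0.12,-0.03,0,-0.5],[-0.12,-0.03,0,-0.5]]'; python3 m.py;  python3 -m jog '[[-0.12,-0.03,0,-0.5],[-0.12,-0.03,0,-0.5]]'; python3 m.py; python3 - <<'E'
from h import *
for c in ['scene','side']:
    a=cam(c,'q_%s.png'%c)
    for n in ['jar_center','pad','jaw']:
        print(c,n,[(round(x['score'],2),np.round(x['centre']).tolist()) for x in tip_of(n,c)[:1]])
E
```

```text
time_s: 29.55
tcp_pos: [647.9, 104.7, 96.9]
tool_rot: [175.7, 4.3, -179.5]
wrist_force: [-12.1, 3.9, 2.3]
width: 0.1
t 29.6 r 63.3 phi -88.3 ahead -1.2 z 96.9 F [-12.1   3.9   2.3] Fxy 12.7 tz 0.44 tau(L0,L200) [-0.32 -0.57] tilt [175.7   4.3]
time_s: 29.75
tcp_pos: [652.9, 104.8, 96.8]
tool_rot: [176.1, 4.0, -172.9]
wrist_force: [-12.9, 2.0, 4.6]
width: 0.5
t 29.8 r 63.6 phi -83.8 ahead 0.9 z 96.8 F [-12.9   2.    4.6] Fxy 13.1 tz 0.48 tau(L0,L200) [-0.33 -0.55] tilt [176.1   4. ]
scene jar_center [(0.73, [592.0, -37.0, 2.0])]
scene pad [(0.46, [602.0, -3.0, 40.0])]
scene jaw [(0.74, [592.0, -35.0, 2.0])]
side jar_center [(0.71, [595.0, -36.0, 47.0])]
side pad []
side jaw [(0.97, [592.0, -25.0, -3.0])]
```

```bash
python3 -m jog '[[-0.12,-0.02,0,-0.4],[-0.12,-0.02,0,-0.4]]'; python3 m.py;  python3 -m jog '[[-0.12,-0.02,0,-0.4],[-0.12,-0.02,0,-0.4]]'; python3 m.py
```

```text
time_s: 30.35
tcp_pos: [657.7, 105.1, 96.8]
tool_rot: [176.5, 3.6, -168.0]
wrist_force: [-14.0, -0.2, 7.2]
width: 0.1
t 30.4 r 64.0 phi -79.5 ahead 1.5 z 96.8 F [-14.   -0.2   7.2] Fxy 14.0 tz 0.38 tau(L0,L200) [-0.5 -0.7] tilt [176.5   3.6]
time_s: 30.55
tcp_pos: [662.2, 106.0, 96.9]
tool_rot: [176.8, 3.1, -162.8]
wrist_force: [-15.4, -2.7, 8.2]
width: 0.5
t 30.6 r 64.1 phi -75.4 ahead 2.6 z 96.9 F [-15.4  -2.7   8.2] Fxy 15.6 tz 0.50 tau(L0,L200) [-0.5 -0.7] tilt [176.8   3.1]
```

```bash
python3 - <<'E'
from h import *
for c in ['scene','side']:
    a=cam(c,'s_%s.png'%c)
    for n in ['jar_center','pad','jaw']:
        print(c,n,[(round(x['score'],2),np.round(x['centre']).tolist()) for x in tip_of(n,c)[:1]])
im=cv2.imread('pics/s_side.png')[120:240,190:320];cv2.imwrite('pics/s.png',cv2.resize(im,None,fx=5,fy=5,interpolation=cv2.INTER_CUBIC)[:600])
E
```

```text
scene jar_center [(0.63, [596.0, -32.0, 49.0])]
scene pad []
scene jaw [(0.51, [591.0, -34.0, 4.0])]
side jar_center [(0.66, [596.0, -32.0, 48.0])]
side pad [(0.57, [599.0, -6.0, 37.0])]
side jaw [(0.64, [593.0, -28.0, -0.0])]
```

View pics/s.png

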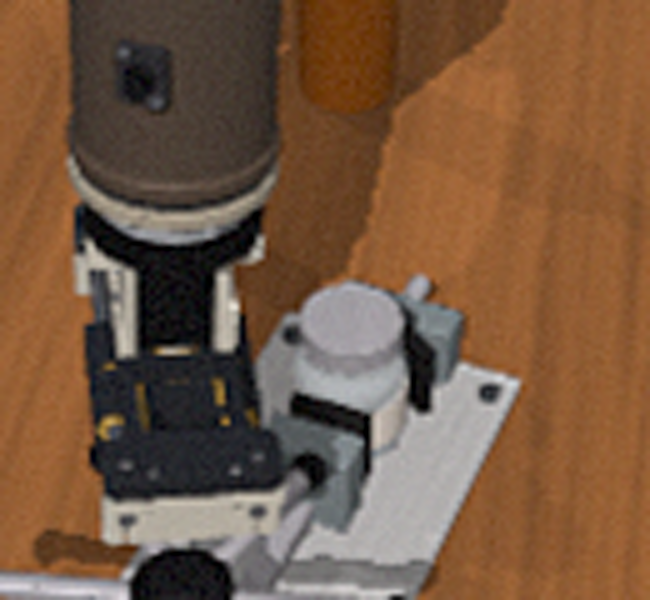

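The jar is seated in the V with the pad against it. The torque reading suggests about 12 N, so I back off and check the spring compression from above with the wrist camera.

```bash
python3 -m jog '[[0.12,0,0,0],[0.05,0,-0.2,0],[0,0,-0.5,0],[0,0,-0.5,0],[0,0,-0.5,0],[0.2,-0.35,-0.2,0],[0.2,-0.35,0,0],[0.2,-0.35,0,0],[0.2,-0.35,0,0],[0.1,-0.2,0,0],[0,0,0,0],[0,0,0,0]]'
python3 - <<'E'
from h import *
a=cam('wrist');np.savez('pics/cl.npz',z=a['z_map'],K=a['camera_matrix'],P=a['pose'],f=a['frame'])
cv2.imwrite('pics/c.png',a['frame'])
o=observe();print(o['tcp_pos'],o['tool_rot'])
E
```

```text
time_s: 32.15
tcp_pos: [635.8, 3.0, 201.9]
tool_rot: [177.2, 4.2, -163.0]
wrist_force: [0.3, 1.1, -0.3]
width: 0.4
[635.89598469   3.05861583 201.88862772] [ 177.19492379    4.21121977 -163.01887409]
```

View pics/c.png

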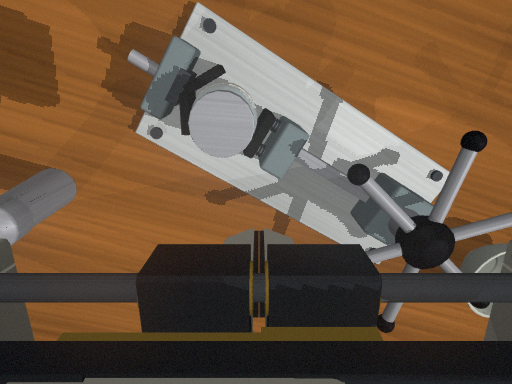

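```bash
python3 - <<'E'
from h import *
d=np.load('pics/cl.npz');c=dict(z_map=d['z'],camera_matrix=d['K'],pose=d['P'])
z=d['z'];g=d['f'].mean(2)
p=cloud(c);gg=g[z>0]
a=np.radians(74.9);ey=np.array([np.cos(a),np.sin(a)]);ex=np.array([ey[1],-ey[0]])
q=p[:,:2]-np.array([610,33]);x=q@ex;y=q@ey
for x0 in (-12,-6,0,6,12):
  print('x',x0)
  out=[]
  for y0 in np.arange(-48,16,1.0):
    m=(abs(x-x0)<2.5)&(abs(y-y0)<.6)
    out.append('%d:%.0f/%.0f'%(y0,np.median(p[m,2]),gg[m].mean()) if m.sum() else '%d:-'%y0)
  print(' '.join(out))
E
```

```text
x -12
-48:89/165 -47:89/175 -46:63/162 -45:61/157 -44:60/154 -43:60/157 -42:60/155 -41:9/125 -40:9/125 -39:10/125 -38:31/64 -37:39/54 -36:58/48 -35:59/50 -34:58/47 -33:278/38 -32:277/33 -31:275/34 -30:275/35 -29:274/35 -28:275/35 -27:277/36 -26:276/35 -25:276/35 -24:278/37 -23:281/37 -22:281/36 -21:282/36 -20:282/34 -19:282/33 -18:281/48 -17:282/48 -16:298/40 -15:298/32 -14:296/34 -13:295/35 -12:296/35 -11:296/33 -10:296/33 -9:297/32 -8:296/32 -7:295/34 -6:293/45 -5:276/58 -4:276/72 -3:62/86 -2:61/91 -1:61/95 0:61/95 1:61/95 2:62/95 3:62/94 4:61/95 5:61/89 6:61/79 7:58/95 8:- 9:- 10:- 11:- 12:- 13:- 14:- 15:-
x -6
-48:89/161 -47:89/161 -46:90/161 -45:89/165 -44:89/165 -43:275/91 -42:277/36 -41:276/36 -40:275/34 -39:274/33 -38:274/33 -37:273/35 -36:276/33 -35:276/33 -34:277/34 -33:280/35 -32:281/34 -31:281/32 -30:281/31 -29:281/31 -28:281/30 -27:281/28 -26:282/27 -25:292/25 -24:295/25 -23:295/25 -22:295/25 -21:296/26 -20:295/26 -19:295/26 -18:294/31 -17:294/31 -16:286/38 -15:284/51 -14:284/59 -13:282/85 -12:62/133 -11:62/132 -10:62/132 -9:62/133 -8:61/133 -7:61/133 -6:62/124 -5:62/127
[... 1299 characters left out ...]
1/135 3:61/135 4:62/136 5:61/133 6:60/130 7:60/127 8:- 9:- 10:- 11:- 12:- 13:- 14:- 15:-
x 12
-48:294/35 -47:293/33 -46:292/30 -45:290/34 -44:281/38 -43:281/47 -42:281/50 -41:283/50 -40:284/57 -39:284/61 -38:284/61 -37:282/58 -36:282/52 -35:58/55 -34:59/52 -33:58/53 -32:58/53 -31:58/52 -30:58/52 -29:59/52 -28:58/50 -27:57/51 -26:- -25:42/70 -24:41/85 -23:41/72 -22:42/70 -21:40/102 -20:40/70 -19:42/75 -18:46/81 -17:53/82 -16:61/108 -15:61/126 -14:62/119 -13:62/120 -12:61/133 -11:61/132 -10:61/132 -9:61/132 -8:61/133 -7:61/133 -6:61/134 -5:62/134 -4:61/133 -3:61/134 -2:61/133 -1:61/134 0:61/134 1:61/133 2:62/133 3:62/133 4:62/133 5:61/132 6:61/127 7:59/119 8:- 9:- 10:- 11:- 12:- 13:- 14:- 15:-
```

```bash
python3 - <<'E'
from h import *
f=cv2.imread('pics/r_wrist.png').mean(2)
for c in (240,255,270): print(c,[int(v) for v in f[40:118,c-2:c+3].mean(1)])
d=np.load('pics/cl.npz');c=dict(z_map=d['z'],camera_matrix=d['K'],pose=d['P']);print(d['K'][0])
p=cloud(c);p=p[p[:,2]<70]
a=np.radians(74.9);ey=np.array([np.cos(a),np.sin(a)]);ex=np.array([ey[1],-ey[0]]);q=p[:,:2]-np.array([610,33]);x=q@ex;y=q@ey
for x0 in range(-18,24,3):
  m=(abs(x-x0)<1.5);P=y[m&(p[:,2]>56.5)&(p[:,2]<60)&(y<-20)&(y>-45)];J=y[m&(p[:,2]>60)&(p[:,2]<63.5)&(y>-24)&(y<20)]
  if len(P)>5 and len(J)>5: print(x0,np.percentile(P,[2,98]).round(1),np.percentile(J,[2,98]).round(1))
E
```

```text
240 [112, 112, 111, 111, 109, 109, 107, 107, 106, 105, 102, 103, 99, 100, 98, 95, 93, 93, 92, 94, 91, 93, 94, 93, 93, 71, 50, 36, 29, 26, 26, 26, 29, 29, 27, 25, 29, 31, 30, 26, 28, 30, 32, 42, 56, 70, 87, 57, 52, 89, 74, 49, 68, 84, 55, 50, 84, 82, 48, 73, 54, 37, 37, 39, 39, 39, 38, 39, 38, 38, 39, 38, 70, 115, 115, 115, 115, 115]
255 [95, 95, 96, 95, 95, 95, 97, 97, 96, 95, 63, 68, 74, 80, 83, 82, 81, 83, 80, 82, 81, 82, 80, 82, 81, 81, 82, 80, 81, 79, 81, 80, 79, 78, 81, 79, 79, 80, 80, 74, 71, 62, 52, 54, 94, 108, 110, 112, 113, 114, 113, 112, 111, 113, 113, 111, 108, 104, 105, 102, 41, 30, 30, 29, 33, 31, 33, 32, 34, 34, 35, 35, 68, 112, 113, 114, 114, 113]
270 [107, 106, 105, 106, 105, 106, 105, 106, 106, 103, 64, 66, 96, 116, 115, 116, 115, 116, 115, 116, 115, 115, 114, 116, 115, 114, 115, 115, 116, 115, 114, 114, 114, 113, 113, 112, 111, 111, 107, 91, 75, 61, 54, 94, 94, 95, 88, 46, 44, 88, 65, 49, 82, 89, 46, 59, 89, 74, 49, 87, 47, 35, 36, 35, 33, 34, 35, 35, 36, 35, 33, 33, 88, 110, 112, 113, 113, 112]
[317.97593227   0.         258.53916904]
-18 [-37.5 -28.3] [-17.2   5.4]
-15 [-44.8 -28.2] [-16.7   5.2]
-12 [-44.1 -28.1] [-17.    5.5]
-9 [-42.  -27.9] [-16.2   5.6]
-6 [-39.9 -28.2] [-16.3   4.9]
-3 [-39.3 -28.5] [-15.9   5.6]
0 [-38.3 -28. ] [-17.1   5.9]
3 [-37.2 -27.7] [-17.1   5.8]
6 [-36.5 -28. ] [-16.2   5.4]
9 [-36.4 -27.6] [-16.4   5.8]
12 [-36.7 -27.6] [-16.    5.8]
15 [-36.5 -27.7] [-16.4   5.9]
18 [-36.2 -27.3] [-16.3   5.6]
21 [-36.3 -27.5] [-16.8   5.7]
```

Depth shows the pad-to-jaw gap closed by about 4–6 mm (12–18 N), and torque suggested about 12–13 N. I go back for one more small push of about 1 mm of pad travel.

```bash
python3 go.py 68 -85 180
```

```text
shift [-0.84  1.74  0.59]
ball [(0.63, [549.0, 162.0, 99.0], -176.5)]
wheel [(0.71, [644.0, 169.0, 97.0], 143.1)]
spoke mod60 3.2772083145020185 0.9135981477166749 670
```

```bash
python3 -m jog '[[-0.2,0.4,0,0],[-0.2,0.4,0,0],[-0.2,0.4,0,0],[-0.2,0.4,0,0],[-0.05,0.1,0,0],[0,0,0,0]]'; python3 go.py 66 -85 97
```

```text
time_s: 32.95
tcp_pos: [650.8, 104.1, 207.8]
tool_rot: [177.1, 4.1, -162.7]
wrist_force: [0.1, -0.4, 0.8]
width: 0.6
shift [ 0.15 -0.15  2.2 ]
ball [(0.75, [550.0, 165.0, 97.0], -178.3)]
wheel [(0.74, [648.0, 168.0, 99.0], 3.2)]
spoke mod60 3.3315738192167577 0.9091940979291652 662
```

```bash
python3 -m jog '[[0.13,-0.13,0.1,0],[0,0,0.4,0],[0,0,0.4,0],[0,0,0.4,0],[0,0,0.35,0],[0,0,0.25,0],[0,0,0.12,0],[0,0,0,0]]'; python3 m.py
```

```text
time_s: 33.9
tcp_pos: [651.0, 84.7, 100.1]
tool_rot: [177.5, 3.9, -163.7]
wrist_force: [0.4, -0.1, 0.4]
width: 0.3
t 33.9 r 83.4 phi -86.5 ahead 12.9 z 100.1 F [ 0.4 -0.1  0.4] Fxy 0.4 tz -0.01 tau(L0,L200) [0.02 0.03] tilt [177.5   3.9]
```

```bash
python3 -m jog '[[0,0.15,0.04,0],[0,0.15,0.02,0],[0,0,0,0]]'; python3 m.py
```

```text
time_s: 34.2
tcp_pos: [647.5, 100.4, 99.5]
tool_rot: [177.5, 4.0, -163.7]
wrist_force: [0.9, -0.4, 0.6]
width: 0.5
t 34.2 r 67.6 phi -88.7 ahead 15.0 z 99.5 F [ 0.9 -0.4  0.6] Fxy 1.0 tz -0.02 tau(L0,L200) [0.05 0.06] tilt [177.5   4. ]
```

```bash
python3 -m jog '[[-0.06,0,0.05,0],[-0.06,0,0.03,0],[-0.06,0,0.01,0],[-0.06,0,0,0]]'; python3 m.py; python3 -m jog '[[-0.06,0,0,0],[-0.06,0,0,0]]'; python3 m.py
```

```text
time_s: 34.6
tcp_pos: [660.7, 105.2, 97.0]
tool_rot: [177.5, 4.2, -163.6]
wrist_force: [-0.0, -0.6, -0.6]
width: 0.2
t 34.6 r 64.5 phi -76.8 ahead 3.2 z 97.0 F [-0.  -0.6 -0.6] Fxy 0.6 tz -0.04 tau(L0,L200) [-0.05 -0.04] tilt [177.5   4.2]
time_s: 34.8
tcp_pos: [662.6, 106.0, 96.3]
tool_rot: [177.5, 3.6, -163.6]
wrist_force: [-14.6, -4.4, 13.6]
width: 0.6
t 34.8 r 64.1 phi -75.0 ahead 1.4 z 96.3 F [-14.6  -4.4  13.6] Fxy 15.3 tz 0.35 tau(L0,L200) [-0.63 -0.76] tilt [177.5   3.6]
```

```bash
python3 -m jog '[[-0.1,0,-0.03,-0.2]]'; python3 m.py; python3 -m jog '[[-0.11,0,-0.02,-0.2]]'; python3 m.py
```

```text
time_s: 34.9
tcp_pos: [663.4, 106.1, 96.9]
tool_rot: [177.6, 3.2, -162.3]
wrist_force: [-14.1, -3.8, 2.4]
width: 0.8
t 34.9 r 64.3 phi -74.2 ahead 1.9 z 96.9 F [-14.1  -3.8   2.4] Fxy 14.6 tz 0.31 tau(L0,L200) [-0.63 -0.76] tilt [177.6   3.2]
time_s: 35.0
tcp_pos: [664.5, 106.4, 96.9]
tool_rot: [177.7, 2.7, -161.0]
wrist_force: [-14.1, -4.1, 6.9]
width: 0.2
t 35.0 r 64.3 phi -73.3 ahead 2.2 z 96.9 F [-14.1  -4.1   6.9] Fxy 14.7 tz 0.35 tau(L0,L200) [-0.59 -0.72] tilt [177.7   2.7]
```

```bash
python3 -m jog '[[-0.12,0,-0.02,-0.2]]'; python3 m.py; python3 -m jog '[[0.1,0,0,0],[0.1,0,0,0],[0,0,-0.3,0],[0,0,-0.5,0],[0,0,-0.5,0],[0,0,-0.4,0],[0.2,-0.35,0,0],[0.2,-0.35,0,0],[0.2,-0.35,0,0],[0.2,-0.35,0,0],[0.1,-0.15,0,0],[0,0,0,0]]'
python3 - <<'E'
from h import *
c=cam('wrist','end.png')
p=cloud(c);p=p[p[:,2]<70]
a=np.radians(74.9);ey=np.array([np.cos(a),np.sin(a)]);ex=np.array([ey[1],-ey[0]]);q=p[:,:2]-np.array([610,33]);x=q@ex;y=q@ey
r=[]
for x0 in range(6,22,3):
  m=(abs(x-x0)<1.5);P=y[m&(p[:,2]>56.5)&(p[:,2]<60)&(y<-20)&(y>-45)];J=y[m&(p[:,2]>60)&(p[:,2]<63.5)&(y>-26)&(y<20)]
  if len(P)>5 and len(J)>5:r.append(np.r_[np.percentile(P,[2,98]),np.percentile(J,[2,98])])
r=np.mean(r,0);print(r,'centre dist',(r[2]+r[3]-r[0]-r[1])/2,'(was ~26.7)')
for c in ['scene','side']:
    cam(c)
    print(c,[(n,np.round(x['centre']).tolist()) for n in ['jar_center','oil','shaker','bowl'] for x in tip_of(n,c)[:1]])
E
```

```text
time_s: 35.1
tcp_pos: [666.0, 106.9, 96.9]
tool_rot: [177.8, 2.2, -159.8]
wrist_force: [-15.2, -4.9, 7.9]
width: 0.6
t 35.1 r 64.3 phi -71.9 ahead 2.2 z 96.9 F [-15.2  -4.9   7.9] Fxy 16.0 tz 0.37 tau(L0,L200) [-0.66 -0.78] tilt [177.8   2.2]
time_s: 36.3
tcp_pos: [643.6, 9.6, 192.8]
tool_rot: [177.9, 3.1, -159.8]
wrist_force: [-0.2, -0.7, 0.2]
width: 0.3
[-36.670509   -27.72276866 -17.58848246   4.62802629] centre dist 25.716410741894762 (was ~26.7)
scene [('jar_center', [550.0, 158.0, 98.0]), ('oil', [640.0, -347.0, 1.0]), ('shaker', [729.0, -197.0, -1.0]), ('bowl', [690.0, 337.0, 6.0])]
side [('jar_center', [596.0, -32.0, 48.0]), ('oil', [636.0, -348.0, -1.0]), ('shaker', [727.0, -192.0, 2.0]), ('bowl', [691.0, 340.0, -3.0])]
```

View pics/end.png

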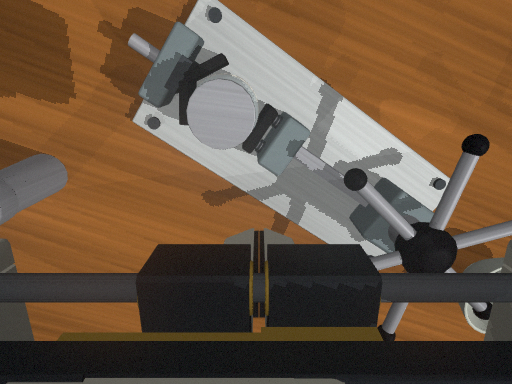

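The jar (lid at 222,113) is seated upright in the V, the pad (265,128) is pressed back toward the jaw, and the robot is clear. I am handing in.

```bash
python3 -c "
from bench import *
print(sign_off())"
```

```text
the job is handed in; nothing more can be done
None
```

The jar stands upright on the clamp bed, seated in the V with the pad pressing it. I put the pad force at about 16–18 N, and I handed the job in at about 36.5 s. No verdict was reported.

I closed the clamp by pushing two spokes counter-clockwise, with a last small nudge on the second. The wheel turned just over 3 rad in all.

**Pad force:** The wheel torque on the last push was about 0.78 N m, which gives about 16–17 N. The wrist-camera depth shows the springs compressed about 5–7 mm, which gives 15–20 N. The two agree only to a few newtons, because the uncompressed gap was read from pixels in an earlier picture.

**Wheel push:** The highest reading I saw was about 20.5 N in total, including 13.6 N of vertical load on the return contact. That is under the 25 N limit, but I only read the force at the end of each call, so a brief peak in between could have been missed.

**Checks after the last push:**
- The jar read (596, −32, 48) mm in the side view. In the scene view the network reported a spoke ball as the jar, so I ignored that one.
- The oil bottle, shaker and bowl are within a few millimetres of where they started.
- The arm is clear, with near-zero wrist force.

**Tool tilt:** The tool drifted up to about 6° from vertical while pushing, since the moves cannot correct tilt. It caused no trouble.

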